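Put the stray gap paddle back in its slot

TASK

The gap paddle that stands apart from the other two in the wooden stand has lost its size mark; put it away in the slotted rack. Set its blade gently on the narrowest slot first, then try it on every wider slot in turn, feeling whether it goes in; leave it fully home, head down on the rack, in the first slot that takes it. Do not force it, and leave the other two paddles and everything else on the bench alone.

Things in the scene. Friction and masses are not known exactly. Their poses are not given: they have to be found in the camera images.
- paddle_a: One of three gap paddles, ~70 g: black head 42 (x) x 24 (y) x 30 high over a grey blade 30 wide (x), 45 long (z), of unmarked thickness (y, centred) between 8 and 18, which alone differs. Origin: centre of the blade's lower end, z up; head 45 to 75 above it. Hangs by its head in a stand pocket, blade hidden. Grip the head across y. Keep its push on the rack under 60 N: touch down at 15 mm/s or slower.
- paddle_b: One of three gap paddles, ~70 g: black head 42 (x) x 24 (y) x 30 high over a grey blade 30 wide (x), 45 long (z), of unmarked thickness (y, centred) between 8 and 18, which alone differs. Origin: centre of the blade's lower end, z up; head 45 to 75 above it. Hangs by its head in a stand pocket, blade hidden. Grip the head across y. Keep its push on the rack under 60 N: touch down at 15 mm/s or slower.
- paddle_c: One of three gap paddles, ~70 g: black head 42 (x) x 24 (y) x 30 high over a grey blade 30 wide (x), 45 long (z), of unmarked thickness (y, centred) between 8 and 18, which alone differs. Origin: centre of the blade's lower end, z up; head 45 to 75 above it. Hangs by its head in a stand pocket, blade hidden. Grip the head across y. Keep its push on the rack under 60 N: touch down at 15 mm/s or slower.
- stand: Fixed wooden stand 225 (x) x 76 (y) x 50 high, origin at the centre of its underside. Pockets in a row along x, at x = -80 (the one apart), +20 and +75, y = 0, each 36 (x) x 20 (y), 47 deep; the paddles' heads rest on its top, their axes parallel to the stand's. Which paddle hangs in which pocket varies.
- gauge: Slotted rack, fixed: aluminium block 64 (x) x 192 (y) x 50 high; origin underneath, mid-row. Six slots along y, pitch 30, narrowest (4 wide) at y = -75, widest (21.5) at +75, 36 long (x), 47 deep. A paddle (its y along the rack's, either way round) fits its slot with 1.5 play and is 2 too thick for the one before. Home: head, too big for any slot, rests on the rack's top; origin 5 above the underside.
- slot0 (a point): Centre of the mouth of slot 0 on the rack's top face (the narrowest), slot width 4 mm along the rack's y. Axes as the rack's.
- slot1 (a point): Centre of the mouth of slot 1 on the rack's top face, slot width 7.5 mm along the rack's y. Axes as the rack's.
- slot2 (a point): Centre of the mouth of slot 2 on the rack's top face, slot width 11 mm along the rack's y. Axes as the rack's.
- slot3 (a point): Centre of the mouth of slot 3 on the rack's top face, slot width 14.5 mm along the rack's y. Axes as the rack's.
- slot4 (a point): Centre of the mouth of slot 4 on the rack's top face, slot width 18 mm along the rack's y. Axes as the rack's.
- slot5 (a point): Centre of the mouth of slot 5 on the rack's top face (the widest), slot width 21.5 mm along the rack's y. Axes as the rack's.
- tape_roll: Bystander: roll of yellow masking tape lying flat, 90 mm across, 25 high. Leave it alone.
- touchup_jar: Bystander: small jar, 44 mm across, 65 high. Leave it alone.
- sanding_block: Bystander: wooden sanding block, 120 x 65 x 37. Leave it alone.
- screwdriver: Bystander: screwdriver lying on the bench. Leave it alone.
- wrench: Bystander: open-ended wrench lying on the bench. Leave it alone.
- suction_cup: Bystander: small black suction lifter, 60 mm across, 55 high. Leave it alone.
Not all that is in view belongs to the job. Leave any purple or turquoise look-alike of the paddle_b alone.

How it is judged:
On the way, in this order (a step that is already met when the one before it is completed fails the run):
1. the paddle's blade is set on the narrowest slot, upright and in contact (((contact force between paddle_a and gauge above 1 N and horizontal distance between paddle_a and slot0 below 0.008 m and z of paddle_a in the frame of slot0 above -0.004 m and angle between paddle_a's own z axis and vertical below 0.15 rad) or (contact force between paddle_b and gauge above 1 N and horizontal distance between paddle_b and slot0 below 0.008 m and z of paddle_b in the frame of slot0 above -0.004 m and angle between paddle_b's own z axis and vertical below 0.15 rad) or (contact force between paddle_c and gauge above 1 N and horizontal distance between paddle_c and slot0 below 0.008 m and z of paddle_c in the frame of slot0 above -0.004 m and angle between paddle_c's own z axis and vertical below 0.15 rad))), for 0.04 s.
2. the blade is tried, in contact, on the last slot that refuses it (the one before its own) (((contact force between paddle_a and gauge above 1 N and horizontal distance between paddle_a and slot1 below 0.008 m and z of paddle_a in the frame of slot1 above -0.004 m and angle between paddle_a's own z axis and vertical below 0.15 rad) or (contact force between paddle_b and gauge above 1 N and horizontal distance between paddle_b and slot2 below 0.008 m and z of paddle_b in the frame of slot2 above -0.004 m and angle between paddle_b's own z axis and vertical below 0.15 rad) or (contact force between paddle_c and gauge above 1 N and horizontal distance between paddle_c and slot3 below 0.008 m and z of paddle_c in the frame of slot3 above -0.004 m and angle between paddle_c's own z axis and vertical below 0.15 rad))), for 0.04 s.
At the end, for the whole second after the job is handed in: The paddle that hung in the pocket apart is upright (within 0.08 rad) and at rest in the narrowest slot that takes it, centred within 5 mm, its head down on the rack's top to within 3 mm; the other two paddles are still in their two adjacent pockets, moved less than 15 mm (((horizontal distance between paddle_a and slot2 below 0.005 m and z of paddle_a in the frame of gauge below 0.008 m and angle between paddle_a's own z axis and vertical below 0.08 rad and linear speed of paddle_a below 0.02 m/s and distance of each of paddle_b, paddle_c from where it was at the start of the episode below 0.015 m and x of each of paddle_b, paddle_c in the frame of stand above -0.03 m) or (horizontal distance between paddle_b and slot3 below 0.005 m and z of paddle_b in the frame of gauge below 0.008 m and angle between paddle_b's own z axis and vertical below 0.08 rad and linear speed of paddle_b below 0.02 m/s and distance of each of paddle_a, paddle_c from where it was at the start of the episode below 0.015 m and x of each of paddle_a, paddle_c in the frame of stand above -0.03 m) or (horizontal distance between paddle_c and slot4 below 0.005 m and z of paddle_c in the frame of gauge below 0.008 m and angle between paddle_c's own z axis and vertical below 0.08 rad and linear speed of paddle_c below 0.02 m/s and distance of each of paddle_a, paddle_b from where it was at the start of the episode below 0.015 m and x of each of paddle_a, paddle_b in the frame of stand above -0.03 m))); the robot touches nothing.
It fails at once if a paddle is pressed on the rack with more than 60 N (contact force between any of paddle_a, paddle_b, paddle_c and gauge above 60 N).
It fails at once if a bystander is moved more than 30 mm (distance of any of tape_roll, touchup_jar, sanding_block, screwdriver, wrench, suction_cup from where it was at the start of the episode above 0.03 m).
It also fails if it takes over 61 s, if anything falls off the work surface, if the arm or the gripper's body presses on something with over 40 N, if the wrist force passes 120 N, or if a joint passes its speed limit or range.

ROBOT

A 6-joint arm with a two-finger parallel gripper is mounted at the origin on the work surface. World frame = base frame: x ahead of the robot, y to its left, z up, the work surface at z = 0. Lengths are in m, angles in rad, forces in N, time in s.
With the tool pointing down it reaches from about 0.325 to 0.9 m from the base axis. Payload 6.1 kg.
Tool frame: the origin (TCP) lies midway between the tips of the shut fingers; the grasp point (between the pads) lies 19 mm behind it; z points along the fingers, y is the line along which they close (so a half turn about z gives the same grasp; the last joint's range is limited). The gripper opens to 85 mm and grips with 20 to 120 N. Pads are 22 mm wide; open, the fingers measure 114 mm over their backs; the gripper's body (76 mm by 85 mm) begins 54 mm behind the grasp point. The pads swing forward as they close: fully open they stand 13 mm farther back than shut.
Start: joints at [1.131, 0.22, 1.526, -0, 1.395, -0.126], TCP at [0.193, 0.594, 0.231] pointing down, gripper open.
Joint ranges: [-2.98, 2.98], [-0.91, 2.08], [0.09, 2.57], [-1.24, 4.39], [0.2, 2.65], [-2.68, 2.68]. Speed limits (rad/s): [2.57, 2.57, 3.01, 3.14, 3.14, 3.14].

INTERFACE

Orientations are given as [roll, pitch, yaw] about the fixed x, y, z axes, in that order (R = Rz(yaw) Ry(pitch) Rx(roll)).
In Python, from plant import movep, move_l, set_joints, gripper_to, hold, inverse_kinematics, observe, get_image, get_calibration, Unreachable, job_done gives the robot as it stands. Calls block until the motion is done:
- movep(position, orientation): joint-space move of the TCP to a pose.
- move_l(position, feed=0.15, rotation=None, max_force=None): straight line of the TCP; rotation=None keeps the orientation; feed is the mean speed in m/s. With max_force (N) it stops when the force on the tool has changed by that much, and returns True; else False.
- set_joints(angles): joint-space move.
- gripper_to(opening, f_grip=None): finger opening in m; f_grip is the grip in N (None keeps the last); returns when the fingers have stopped.
- hold(seconds).
- inverse_kinematics(position, orientation): joint angles nearest the present ones, or None.
- observe(): the state.
- get_image(name): name is "side" or "top"; returns (picture, depth): 400x640x3 uint8, red, green, blue; 400x640 float32, m along the optical axis (not along the pixel's ray), 0 where there is no reading.
- get_calibration(name): a dict with "intrinsics" (3x3 intrinsics, pixels), "world_from_camera" (4x4, takes a point from camera to world coordinates). Camera axes: x right, y down, z forward; pixel columns grow to the right and rows downward; lengths in m; the calibration is good to about 2 mm. A picture is of the moment at which its call begins. get_calibration takes no time and is no camera call.
A pose or a line that the arm cannot do raises Unreachable and nothing moves.
- job_done(): hands the job in; it is judged then, once.
The state is a dict: "time_s": time; "q": joint angles; "joint_velocities": joint speeds; "joint_torque": joint torques, N m; "eef_pos": TCP position; "tcp_rot": TCP orientation; "ft_force": force on the tool from outside, world axes, zero at the start; "torque": the same for the moment, N m; "opening": finger opening in m; "grasp_force": force on a finger pad.
Only numpy, scipy, OpenCV 4.12 (cv2) and the standard library are available. Lean on these libraries where they do the work, as an engineer would, in place of code of your own. Each camera call takes 0.05 s, during which the arm holds its last target. There are 200 camera calls.

## Working session

There is one attempt and no reset: what is moved stays moved. The work goes in short steps, each a Python script; the robot and the scene stay as the last script left them, time stands still between calls to the robot, and variables do not carry over. Pictures are saved under pics/ and viewed, at most 10 in all, crops included, and the job is handed in when it is done.

```bash
mkdir -p pics; ls
python3 - <<'E'
from plant import *
import cv2,numpy as np
for n in("top","side"):
    im,d=get_image(n); np.savez(f"pics/{n}0.npz",im=im,d=d)
    cv2.imwrite(f"pics/{n}0.png",im[:,:,::-1])
    c=get_calibration(n);print(n,np.round(c["intrinsics"],1).tolist(),np.round(c["world_from_camera"],3).tolist())
s=observe();print(s["time_s"],s["eef_pos"],s["tcp_rot"],s["opening"])
E
```

```text
pics
top [[381.1, 0.0, 316.1], [0.0, 381.1, 198.4], [0.0, 0.0, 1.0]] [[-0.01, -0.994, 0.104, 0.456], [-1.0, 0.009, -0.004, -0.007], [0.004, -0.104, -0.995, 1.275], [0.0, 0.0, 0.0, 1.0]]
side [[444.7, 0.0, 319.7], [0.0, 444.7, 202.1], [0.0, 0.0, 1.0]] [[0.995, -0.06, 0.078, 0.491], [-0.098, -0.536, 0.838, -0.995], [-0.009, -0.842, -0.54, 0.689], [0.0, 0.0, 0.0, 1.0]]
0.1 [0.19267463 0.59397843 0.23029228] [-3.13984285e+00 -2.47724123e-04  2.82783384e+00] 0.08524492355761461
```

View pics/top0.png

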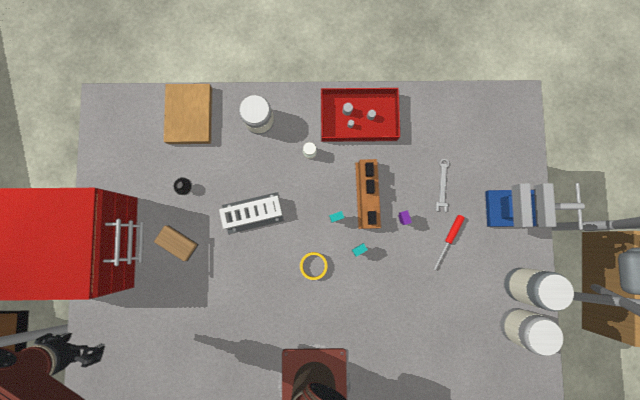

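View pics/side0.png

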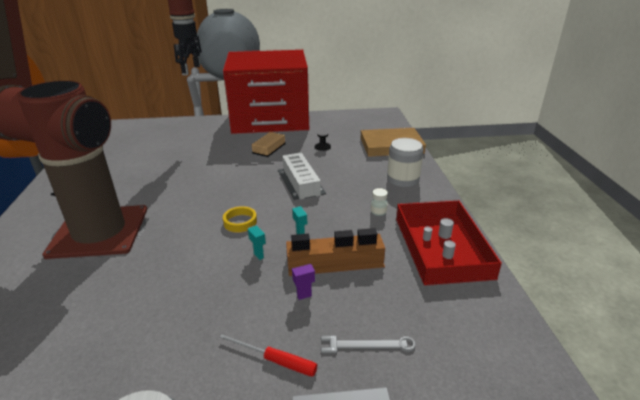

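The top view shows the rack at about (251,212), the stand at (368,195), the lone head at (371,217), and the pair at (370,186) and (369,170). Things that could be mistaken for the lone paddle are the purple look-alike (405,217), the turquoise ones (337,216) and (360,249), and the two neighbouring black heads. By the description I choose the lone black head at (371,217).

```bash
cat > h.py <<'E'
import numpy as np,cv2
from plant import *
def cast(n,uv,z):
    c=get_calibration(n);K=c["intrinsics"];T=c["world_from_camera"]
    uv=np.atleast_2d(uv).astype(float)
    r=np.c_[uv,np.ones(len(uv))]@np.linalg.inv(K).T@T[:3,:3].T
    return T[:3,3]+r*((z-T[2,3])/r[:,2])[:,None]
def cloud(n,d):
    c=get_calibration(n);K=c["intrinsics"];T=c["world_from_camera"]
    v,u=np.indices(d.shape)
    p=np.stack([(u-K[0,2])/K[0,0]*d,(v-K[1,2])/K[1,1]*d,d],-1)
    return p@T[:3,:3].T+T[:3,3]
E
python3 - <<'E'
from h import *
f=np.load("pics/top0.npz");im,d=f["im"],f["d"];P=cloud("top",d)
def roi(m,u0,u1,v0,v1):
    k=np.zeros(m.shape,bool);k[v0:v1,u0:u1]=m[v0:v1,u0:u1];return k
print("bench z",np.median(P[300:330,400:450,2]))
dark=im.max(2)<60
for nm,r in(("lone",(355,385,208,228)),("mid",(355,385,178,196)),("far",(355,385,160,177))):
    k=roi(dark&(P[...,2]>.06),*r);print(nm,k.sum(),P[k].mean(0).round(4),np.ptp(P[k],0).round(3),np.median(P[k][:,2]))
for nm,r,lo in(("stand",(350,390,150,240),.0),("rack",(210,295,185,240),0)):
    k=roi((P[...,2]>.035)&(P[...,2]<.062),*r)
    q=P[k][:,:2].astype(np.float32);rc=cv2.minAreaRect(q*1000);print(nm,k.sum(),rc,np.median(P[k][:,2]))
k=roi((P[...,2]>.035)&(P[...,2]<.062)&(im.min(2)>90),210,295,185,240)
print("bright rack",cv2.minAreaRect(P[k][:,:2].astype(np.float32)*1000))
a=cv2.resize(im[185:240,210:295],None,fx=8,fy=8,interpolation=cv2.INTER_CUBIC)[:,:,::-1]
b=cv2.resize(im[152:240,325:420],None,fx=6,fy=6,interpolation=cv2.INTER_CUBIC)[:,:,::-1]
cv2.imwrite("pics/rack.png",a);cv2.imwrite("pics/stand.png",b)
E
```

```text
bench z 0.0003662945929100436
lone 94 [ 0.5183 -0.1806  0.1168] [0.084 0.19  1.215] 0.08027065791930932
mid 92 [ 0.619  -0.1833  0.0798] [0.039 0.022 0.018] 0.08003173054788926
far 95 [ 0.6707 -0.1797  0.0911] [0.238 0.187 1.214] 0.07951219435084123
stand 882 ((600.440185546875, -186.8255615234375), (225.23851013183594, 57.29800033569336), 1.6875436305999756) 0.05051854936333122
rack 1006 ((543.4392700195312, 199.6854705810547), (64.87539672851562, 191.900634765625), 12.766557693481445) 0.05001762077568239
bright rack ((543.4392700195312, 199.6854705810547), (64.87539672851562, 191.900634765625), 12.766557693481445)
```

View pics/rack.png

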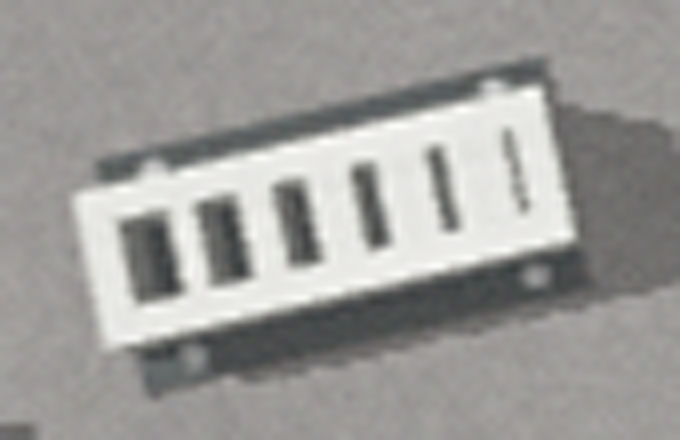

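View pics/stand.png

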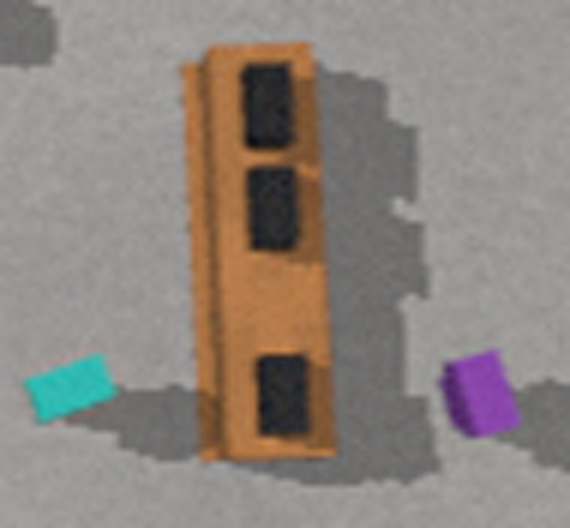

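The narrow slot is at the rack's right end (crop 515,170), so the rack's yaw is about +12.8°. In the stand crop the lone black head is at (283,395), well clear of the turquoise and purple pieces. I'll refine once, then grip.

Run:
```python
from h import *
I=np.load("pics/top0.npz");P=cloud("top",I["d"]);im=I["im"]
hc=[]
for r in((355,385,208,228),(355,385,178,196),(355,385,160,177)):
    s=np.s_[r[2]:r[3],r[0]:r[1]];k=(P[s][...,2]>.07)&(P[s][...,2]<.09)&(im[s].max(2)<70)
    v,u=np.nonzero(k);rc=cv2.minAreaRect(np.c_[u+r[0],v+r[2]].astype(np.float32))
    c=cast("top",rc[0],.08)[0];hc.append(c);print("head",c.round(4),P[s][k].mean(0).round(4),rc[1])
hc=np.array(hc);print("stand yaw",np.polyfit(hc[:,0],hc[:,1],1)[0])
# rack: white top, in both views
for n,(u0,u1,v0,v1) in(("top",(210,295,185,240)),("side",(270,335,145,205))):
    I=np.load(f"pics/{n}0.npz");im=I["im"];P=cloud(n,I["d"]);s=np.s_[v0:v1,u0:u1]
    w=((im[s].min(2)>150)&(abs(P[s][...,2]-.05)<.012)).astype(np.uint8)
    cs,_=cv2.findContours(w,cv2.RETR_EXTERNAL,cv2.CHAIN_APPROX_NONE);c=max(cs,key=cv2.contourArea)[:,0]+[u0,v0]
    q=cast(n,c,.05)[:,:2].astype(np.float32)*1000;print(n,"rack",cv2.minAreaRect(q))
    f=np.zeros_like(w);cv2.drawContours(f,[c-[u0,v0]],-1,1,-1);f=cv2.erode(f,np.ones((3,3)))
    g=(255-im[s].min(2).astype(float))*f; m=(im[s].min(2)<150)&(f>0)
    nl,lab,st,ce=cv2.connectedComponentsWithStats(m.astype(np.uint8))
    for i in range(1,nl):
        if st[i,4]>4:print("  slot",st[i,4],(ce[i]+[u0,v0]).round(1),cast(n,ce[i]+[u0,v0],.05)[0].round(4))
yaw=np.deg2rad(12.77);print("slots",[(np.array([.5434,.1997])+o*np.array([-np.sin(yaw),np.cos(yaw)])).round(4).tolist() for o in(-.075,-.045,-.015,.015,.045,.075)])
```

```text
head [ 0.5208 -0.1854  0.08  ] [ 0.5212 -0.1871  0.08  ] (12.0, 7.0)
head [ 0.6191 -0.1847  0.08  ] [ 0.6188 -0.1839  0.08  ] (12.0, 7.0)
head [ 0.6737 -0.1828  0.08  ] [ 0.6736 -0.183   0.0799] (12.0, 7.0)
stand yaw 0.015818840956506142
top rack ((543.004638671875, 199.66290283203125), (64.55536651611328, 192.5324249267578), 12.834315299987793)
  slot 18 [264.9 208.2] [0.5542 0.1532 0.05  ]
  slot 27 [255.8 210.3] [0.5476 0.1824 0.05  ]
  slot 38 [246.7 212.6] [0.5406 0.2116 0.05  ]
  slot 49 [237.5 214.7] [0.5339 0.2411 0.05  ]
  slot 63 [228.4 216.8] [0.5274 0.2704 0.05  ]
side rack ((543.10498046875, 197.57244873046875), (62.86431884765625, 190.51829528808594), 13.116710662841797)
  slot 25 [293.6 157. ] [0.5274 0.2698 0.05  ]
  slot 22 [296.6 161.1] [0.5353 0.241  0.05  ]
  slot 15 [299.1 165.5] [0.5414 0.2107 0.05  ]
slots [[0.56, 0.1266], [0.5533, 0.1558], [0.5467, 0.1851], [0.5401, 0.2143], [0.5335, 0.2436], [0.5268, 0.2728]]
```

Run:
```python
from h import *
im=np.load("pics/top0.npz")["im"];c=get_calibration("top");K=c["intrinsics"];Ti=np.linalg.inv(c["world_from_camera"])
th=np.deg2rad(12.83);C=np.array([.543,.1997]);ex=np.array([np.cos(th),np.sin(th)]);ey=np.array([-np.sin(th),np.cos(th)])
def prof(xs,ys):
    X,Y=np.meshgrid(xs,ys);w=C+X[...,None]*ex+Y[...,None]*ey
    p=np.dstack([w,np.full(X.shape,.05)])@Ti[:3,:3].T+Ti[:3,3]
    u=p[...,0]/p[...,2]*K[0,0]+K[0,2];v=p[...,1]/p[...,2]*K[1,1]+K[1,2]
    return cv2.remap(im.min(2).astype(np.float32),u.astype(np.float32),v.astype(np.float32),cv2.INTER_LINEAR)
ys=np.arange(-.112,.112,.0005)
g=prof(np.linspace(-.012,.012,25),ys).mean(1)
for i,o in enumerate((-75,-45,-15,15,45,75)):
    k=abs(ys*1000-o)<13.5;w=np.clip(225-g[k],0,None);w-=w.min();print(i,"centroid off",(w@ys[k]/w.sum()*1000-o).round(2),"min",g[k].min())
z=np.where(np.diff((g>150).astype(int)))[0];print("crossings",(ys[z]*1000).round(1))
xs=np.arange(-.045,.045,.0005);h=prof(xs,np.array([-.09,-.06,-.03,0,.03,.06,.09]));print("x cross",[ (xs[np.where(np.diff((r>150).astype(int)))[0]]*1000).round(1).tolist() for r in h])

Y=.02;R=[np.pi,0,Y]
gripper_to(.06,40)
movep([.5207,-.1858,.16],R)
move_l([.5207,-.1858,.056],.08,max_force=8)
s=observe();print(s["time_s"],s["eef_pos"])
gripper_to(.0,40);s=observe();print(s["opening"],s["grasp_force"],s["ft_force"])
im,d=get_image("side");cv2.imwrite("pics/grip.png",cv2.resize(im[150:320,200:440],None,fx=3,fy=3)[:,:,::-1])
```

```text
0 centroid off -2.72 min 159.20824
1 centroid off -2.84 min 112.29035
2 centroid off -2.86 min 90.11691
3 centroid off -2.87 min 78.97656
4 centroid off -3.07 min 69.8809
5 centroid off -2.85 min 69.77231
crossings [-96.5 -51.  -45.5 -22.5 -14.    6.   18.   34.   49.5  62.5  81.5 102.
 106. ]
x cross [[-33.0, 33.5], [-32.5, 33.5], [-32.5, 34.0], [-32.5, 34.0], [-32.5, 34.0], [-32.5, 37.0], [-45.0, -39.5, -39.0, -33.5, 36.5, 43.5]]
4.9083 [ 0.52121964 -0.18608044  0.05669523]
0.023072024964721348 39.720314741134644 [-1.07968105 -0.22109243  2.2003003 ]
```

View pics/grip.png

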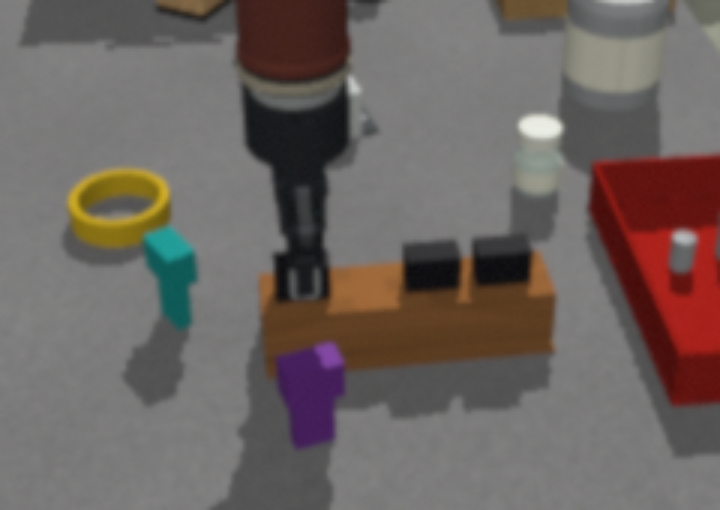

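The grip is good: the opening is 23 mm at 40 N, and the fingers are on the lone head at crop (302,275). Next I'll lift and do the first two touches.

```bash
cat >> h.py <<'E'
TH=np.deg2rad(12.9);EX=np.array([np.cos(TH),np.sin(TH)]);EY=np.array([-np.sin(TH),np.cos(TH)])
C0=np.array([.543,.1997])+.0004*EX-.0016*EY
RR=[np.pi,0,TH]
def at(i,dy,z,dx=0):
    p=C0+EX*dx+EY*((-75+30*i)/1000+dy);return [p[0],p[1],z]
def touch(i,dy,zc,down=.004,dx=0):
    "from just above, feel downward; returns (stopped, TCP z, force)"
    st=move_l(at(i,dy,zc-down,dx),.008,max_force=4)
    s=observe();return st,float(s["eef_pos"][2]),s
E
python3 - <<'E'
from h import *
move_l([.5212,-.186,.19],.15)
s=observe();print(s["opening"],s["ft_force"])
movep(at(0,0,.19),RR)
move_l(at(0,0,.110),.1)
for i in(0,1):
    f0=observe()["ft_force"]
    st,z,s=touch(i,0,.1015,.006);hold(.15);s2=observe()
    print(i,st,z,(s2["ft_force"]-f0).round(2),s2["torque"].round(2),s2["eef_pos"],np.round(at(i,0,0),4),s2["time_s"])
    if i==0:
        im,d=get_image("side");cv2.imwrite("pics/t0.png",cv2.resize(im[110:240,230:390],None,fx=4,fy=4)[:,:,::-1])
    p=s2["eef_pos"];move_l([p[0],p[1],z+.008],.04)
    if i==0: move_l(at(1,0,z+.005),.06)
E
```

```text
0.02363146099721206 [-0.14879881 -0.32121984 -1.60371596]
0 True 0.10149046406926854 [0.16 0.67 5.77] [-0.03  0.06  0.01] [0.56043955 0.1251183  0.10148437] [0.5605 0.1251 0.    ] 9.7833
1 True 0.10153188494918282 [-0.15  0.53  6.04] [-0.03  0.16  0.02] [0.5538022  0.15428884 0.10148589] [0.5538 0.1544 0.    ] 11.7667
```

View pics/t0.png

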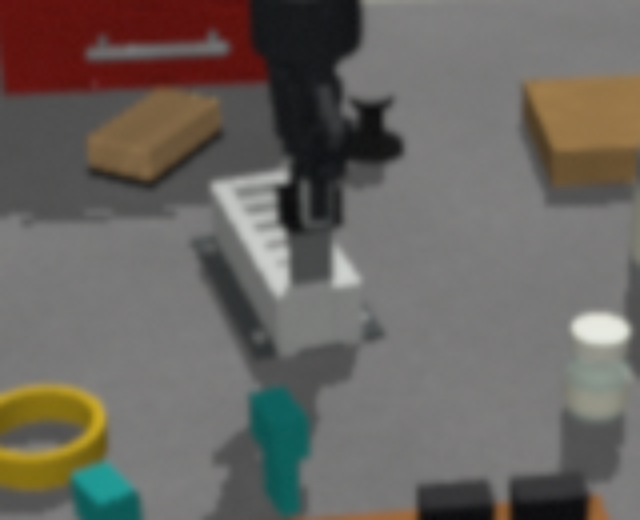

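Run:
```python
from h import *
zc=.1015;found=None
for i in(2,3,4):
    move_l(at(i,0,zc+.006),.06)
    for n,dy in enumerate([0,-.0007,.0007,-.0014,.0014,-.0021,.0021,-.0028,.0028]):
        if n: move_l(at(i,dy,zc+.0015),.02)
        st,z,s=touch(i,dy,zc,.0045 if n else .005);
        print(i,dy,st,round(z,4),s["torque"].round(2),round(s["time_s"],2))
        if z<zc-.003: found=(i,dy);break
        if n==0: hold(.1)
        p=s["eef_pos"];move_l([p[0],p[1],zc+.0015],.02)
    if found or observe()["time_s"]>44:break
    move_l(at(i,0,zc+.006),.04)
print(found)
```

```text
2 0 True 0.1014 [-0.    0.07  0.01] 13.62
2 -0.0007 True 0.1014 [0.   0.13 0.06] 14.65
2 0.0007 True 0.1015 [ 0.02  0.06 -0.03] 15.58
2 -0.0014 True 0.1014 [-0.04  0.05 -0.04] 16.52
2 0.0014 True 0.1015 [-0.06  0.08 -0.03] 17.5
2 -0.0021 True 0.1015 [-0.01  0.08 -0.02] 18.5
2 0.0021 True 0.1016 [ 0.02  0.   -0.02] 19.53
2 -0.0028 True 0.1015 [-0.03  0.07 -0.03] 20.6
2 0.0028 True 0.1016 [-0.02  0.05  0.03] 21.69
3 0 False 0.0965 [-0.39 -0.14 -0.04] 24.43
(3, 0)
```

Slot 3 takes it first try, and slot 2 refused it over the full ±2.8 mm, so I'm lowering it home.

Run:
```python
from h import *
def rep(t):
    s=observe();print(t,s["eef_pos"].round(4),s["ft_force"].round(1),s["torque"].round(2),round(s["time_s"],2))
rep("a")
a=move_l(at(3,0,.062),.02,max_force=12);rep(a)
if not a:
    b=move_l(at(3,0,.0535),.008,max_force=8);rep(b)
im,d=get_image("side");cv2.imwrite("pics/in.png",cv2.resize(im[110:240,230:390],None,fx=4,fy=4)[:,:,::-1])
```

```text
a [0.5404 0.2127 0.0965] [-0.2 -2.2 -1.4] [-0.39 -0.14 -0.04] 24.43
False [0.5405 0.2128 0.062 ] [ 0.7 -4.4  0.7] [-0.96 -0.26  0.02] 26.31
True [0.5407 0.2127 0.0568] [-1.2 -0.6  4.3] [-0.05 -0.01  0.01] 27.03
```

View pics/in.png

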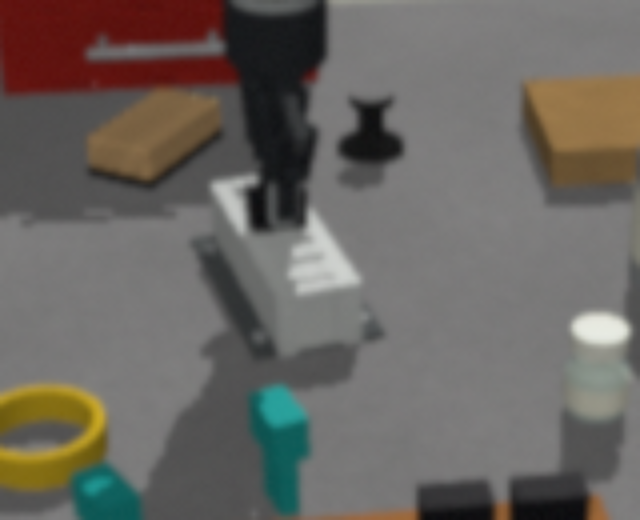

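The head is down on the rack at crop (277,215), with TCP z = 0.0568, which matches the predicted home height. I'll release, retreat and check.

Run:
```python
from h import *
gripper_to(.05)
move_l(at(3,0,.19),.1)
movep([.40,.0,.30],[np.pi,0,.2]); hold(.3)
im,d=get_image("top");P=cloud("top",d);s=np.s_[195:230,225:280]
k=(im[s].max(2)<70)&(P[s][...,2]>.065)&(P[s][...,2]<.1)
m=P[s][k].mean(0);r=m[:2]-C0
print("head",k.sum(),m.round(4),"z",np.median(P[s][k][:,2]),"rack xy",(r@EX).round(4),(r@EY).round(4),observe()["time_s"])
im,d=get_image("side");cv2.imwrite("pics/end.png",cv2.resize(im[110:290,210:410],None,fx=3,fy=3)[:,:,::-1])
```

```text
head 92 [0.5397 0.2097 0.08  ] z 0.07993912439103401 rack xy -0.0014 0.0121 30.375
```

View pics/end.png

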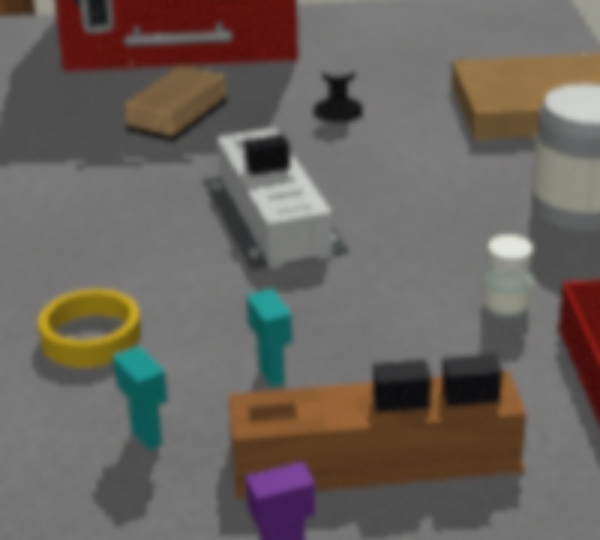

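The paddle sits upright in slot 3 at crop (267,155), with its head top at z = 0.080. The other two are still in their pockets at (400,385) and (470,380).

```bash
python3 -c "
from plant import *
print(job_done())"
```

```text
the job is handed in; nothing more can be done
None
```

The lone paddle was refused by slots 0, 1 and 2 in turn, went into slot 3 (14.5 mm) and is left there with its head down on the rack; the other two paddles are still in their pockets, and the job was handed in shortly after 30.4 s on the robot clock.

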